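# Trip the counting bucket with the last metal post and reset it

## Task

The small tip bucket on the desk counts short metal posts in pairs: one is already in it, so put the other post from the desk beside it and let the bucket trip and dump both into its tray. Then swing the empty bucket back upright by the bar on its tail, leaving both posts lying in the tray.

Things in the scene. Friction and masses are not known exactly. Their poses are not given: they have to be found in the camera images.
- tipper: Fixed grey stand with catch tray. Origin on the desk below the pivot; +x the way it dumps, +y along the pivot (z 150 mm). Uprights at y ±72, tops z 160 mm. Tray x -15 to 220, y ±82, walls 45 mm high, open top. Upright bucket: pan floor at z 150, inside x 58 to 115, y ±55, open at +x edge, other walls 16 mm high. Free place for the post: x 85, y +28 mm. A post stands near x 88, y -28.
- bucket (a joint): Tilt of the aluminium bucket in rad: 0 = upright on its rear stop, 1.1 = fully tipped, +x edge down into the tray. Free-moving, over-centre: one post does not tip it, two do. Emptied it stays tipped; pushed back below 0.4 it falls to 0 and stays. A steel counterweight (30 mm thick, 44 long) sits on its tail: centre x -50, z 185 mm upright; x 9, z 211 tipped.
- reset_bar (a point): Centre of the reset bar at the end of the bucket's tail: dark round bar 10 mm thick, 80 mm long along the stand's y, free all round. It moves with the bucket: at tilt t it is at x = -110 cos t, y = 0, z = 150 + 110 sin t mm in the stand's frame (x -50, z 248 tipped; x -110, z 150 upright). To reset, push it back and down along that arc with 1 to 3 N.
- post_centre (a point): Centre (half-way up) of the loose post to be added: a small spool-shaped pale metal post standing upright on the desk, 16 mm in diameter, 22 mm high, 40 g; z axis along the post. Among bystanders: a black filter cube, a larger cone-nosed objective and a small square box.
- loaded_post_centre (a point): Centre (half-way up) of the like post, 16 mm in diameter and 22 mm high, that already stands in the bucket; z axis along the post.

How it is judged:
By the outcome, as a careful person would: the job done as asked, in the order asked, and still so for the second after the job is handed in, with the robot touching nothing.
It also fails if it takes over 51 s, if anything falls off the work surface, if the arm or the gripper's body presses on something with over 40 N, if the wrist force passes 120 N, or if a joint passes its speed limit or range.

## Robot

A 6-joint arm with a two-finger parallel gripper is mounted at the origin on a cart in front of the work surface, level with it; the furniture and walls round the work are solid. World frame = base frame: x ahead of the robot, y to its left, z up, the work surface at z = 0. Lengths are in m, angles in degrees, forces in N, time in s.
With the tool pointing down it reaches from about 0.375 to 0.9 m from the base axis. Payload 3.1 kg.
Tool frame: the origin (TCP) lies midway between the tips of the shut fingers; the grasp point (between the pads) lies bot.hold_point_z behind it (bot.hold_point_z is the distance from the TCP to the grasp point, in m); z points along the fingers, y is the direction in which the jaws open and shut (so a half turn about z gives the same grasp; the last joint's range is limited). The gripper opens to 87 mm and grips with 3 to 60 N. Pads are 19 mm wide; open, the fingers measure 117 mm over their backs; the gripper's body (75 mm by 190 mm) begins 51 mm behind the grasp point.
Start: joints at [-75.946, 30.224, 82.088, -0, 67.689, -10.227], TCP at [0.257, -0.57, 0.223] pointing down, gripper open.
Joint ranges: [-176.69, 176.69], [-43.24, 126.21], [12.49, 139.97], [-82, 262], [0, 151.66], [-163.58, 163.58]. Speed limits (degrees/s): [159.86, 159.86, 180, 180, 180, 180].

## Interface

Orientations are given as a 3x3 rotation matrix whose columns are the frame's x, y, z axes.
In Python, from rig import bot, vision, hand_in gives the robot as it stands. The module is installed in compiled form; this text tells all that it offers.
- The arm moves only by the shell command python3 -m handwheel 'ROWS'. ROWS is JSON, a list of rows, each an object of numbers: "hand": the gripper's target within -1 to 1 (fully open at 1, half-way at 0, shut at -1); "dx", "dy", "dz": the shift along the world's x, y, z in cm; "wx", "wy", "wz": the turn, a rotation vector about the world's x, y, z in rad. In form: [{"hand": .., "dx": .., "dy": .., "dz": .., "wx": .., "wy": .., "wz": ..}, ...]. A call has 1 to 10 rows; each row shifts and turns the commanded pose from where the row before left it; what a row does not reach is not made up. A row lasts 1/10 s, in which the tool goes at most 50 mm and 8.59 degrees, less where a joint would pass 70% of its speed; a pose out of reach is approached as far as the arm can. A call with a gripper value outside its range is refused whole. The fingers move at their own pace and stop on an object; the grip force is fixed at half the most. Time passes only in rows, so rows that do not move let the fingers close. It gives the time, the measured TCP pose, the force and the opening at its end, in the units of the state.
- bot.read_state(): the state, without advancing time (a new reading comes with each control period).
- vision.capture(name): name is "scene" or "top" or "wrist"; returns (picture, depth): 384x512x3 uint8, red, green, blue; 384x512 float32, m along the optical axis (not along the pixel's ray), 0 where there is no reading.
- vision.get_calibration(name): a dict with "fx", "fy", "cx", "cy" (pixels), "rvec" (rotation vector, rad) and "tvec" (3), from world to camera coordinates, as OpenCV has them. Camera axes: x right, y down, z forward; pixel columns grow to the right and rows downward; lengths in m; the calibration is good to about 2 mm. The wrist camera is an equidistant fisheye: a pixel r from the principal point sees the ray r / f radians off the axis. A picture is of the moment at which its call begins: read the wrist's pose just before it. get_calibration takes no time and is no camera call; for the wrist camera it gives the pose at the moment of the call.
- hand_in(): hands the job in, once; it reports no verdict.
The state is a dict: "time_s": time; "joint_positions": joint angles; "qvel": joint speeds; "tau": joint torques, N m; "position": TCP position; "tcp_rot": TCP orientation; "force": force on the tool from outside, world axes, zero at the start; "moment": the same for the moment, N m; "opening": opening from 0.0 (shut) to 1.0 (fully open).
Only numpy, scipy, OpenCV 4.12 (cv2) and the standard library are available. Lean on these libraries where they do the work, as an engineer would, in place of code of your own. Each camera call takes 0.05 s, during which the arm holds its last target.

## Working session

There is one attempt and no reset: what is moved stays moved. The work goes in short steps, Python scripts to look and compute and a shell command to move; the robot and the scene stay as the last step left them, time stands still between calls to the robot, and variables do not carry over. Pictures are saved under pics/ and viewed, and the job is handed in when it is done.

```bash
mkdir -p pics
cat > h.py <<'E'
import numpy as np, cv2
from rig import bot, vision
def cal(n):
    c=vision.get_calibration(n); R=cv2.Rodrigues(np.array(c['rvec'],float))[0]; return c,R,np.array(c['tvec'],float).ravel()
def world(n,u,v,d,c=None):
    c,R,t=c or cal(n)
    if n=='wrist':
        x=(u-c['cx'])/c['fx'];y=(v-c['cy'])/c['fy'];r=np.hypot(x,y);k=np.tan(r)/r if r>1e-9 else 1
        p=np.array([x*k,y*k,1])*d
    else: p=np.array([(u-c['cx'])/c['fx'],(v-c['cy'])/c['fy'],1])*d
    return R.T@(p-t)
def ray_z(n,u,v,z,c=None):
    c=c or cal(n); o=world(n,u,v,0,c); p=world(n,u,v,1.,c); return o+(p-o)*(z-o[2])/(p[2]-o[2])
def proj(n,P,c=None):
    c,R,t=c or cal(n); p=R@np.array(P)+t; return c['fx']*p[0]/p[2]+c['cx'],c['fy']*p[1]/p[2]+c['cy'],p[2]
def save(f,im,crop=None,s=1):
    if crop: im=im[crop[1]:crop[3],crop[0]:crop[2]]
    cv2.imwrite(f,cv2.resize(im[:,:,::-1],None,fx=s,fy=s,interpolation=cv2.INTER_CUBIC))
E
python3 - <<'E'
from h import *
for n in ['scene','top']:
    i,d=vision.capture(n); np.savez('pics/%s0.npz'%n,i=i,d=d); save('pics/%s0.png'%n,i,s=1.5)
    c=vision.get_calibration(n); print(n,c, world(n,c['cx'],c['cy'],0))
s=bot.read_state(); print(s['time_s'],s['position'],s['tcp_rot'],s['opening'],bot.hold_point_z)
E
```

```text
scene {'fx': 478.3873243260229, 'fy': 478.3873243260229, 'cx': 260.49847294263793, 'cy': 188.4601825387968, 'rvec': array([ 1.09456447, -2.36070484,  1.06631879]), 'tvec': array([0.25416932, 0.3973323 , 0.82548977])} [-0.09184019  0.4312688   0.84230693]
top {'fx': 377.6385865226525, 'fy': 377.6385865226525, 'cx': 255.09081729491376, 'cy': 192.24815722557602, 'rvec': array([ 2.16398505, -2.11922164,  0.2165642 ]), 'tvec': array([-0.1422628 ,  0.55553194,  0.85738863])} [ 0.39989924 -0.10830477  0.94462711]
0.1 [ 0.25688981 -0.56905835  0.22170013] [[ 9.11542320e-01  4.11206032e-01 -4.45609235e-04]
 [ 4.11206129e-01 -9.11540558e-01  1.82501849e-03]
 [ 3.44267720e-04 -1.84681884e-03 -9.99998235e-01]] 0.9994337389161807 0.0187
```

View pics/scene0.png

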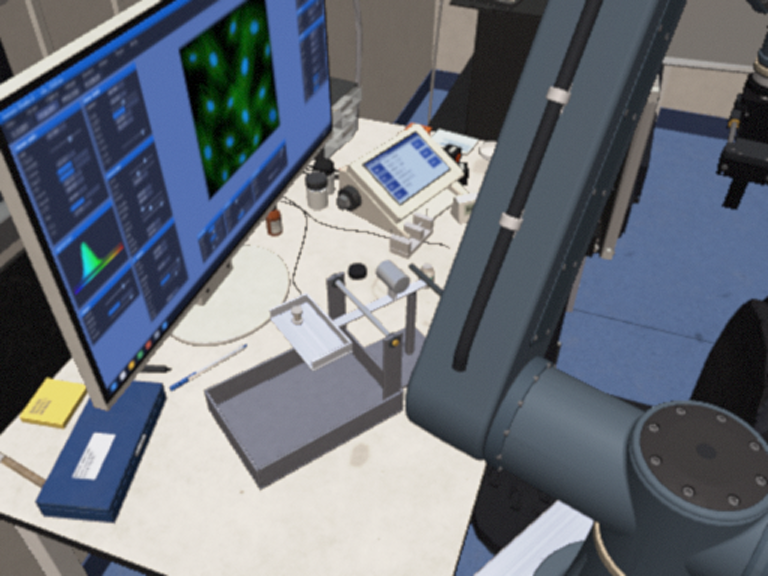

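View pics/top0.png

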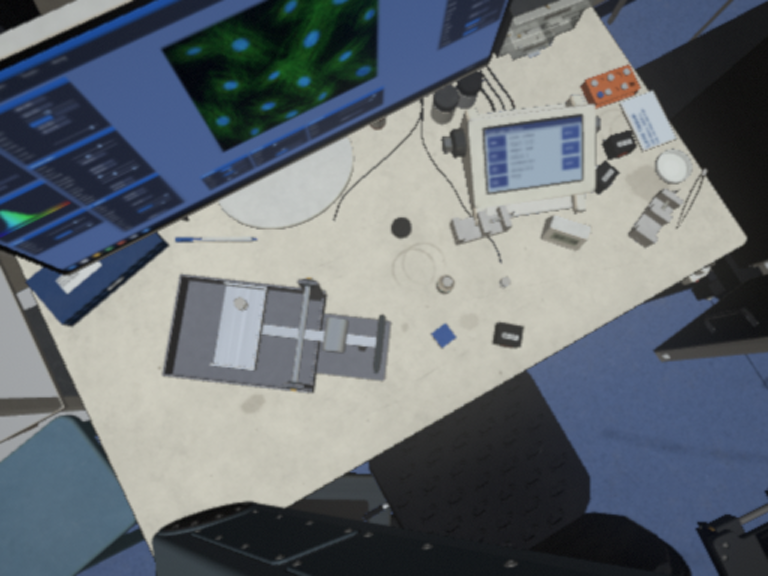

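Run:
```python
from h import *
z=np.load('pics/top0.npz');i,d=z['i'],z['d']
save('pics/top_a.png',i,(265,130,365,240),6); save('pics/top_b.png',i,(100,170,270,270),4.5)
for (u,v) in [(445,285),(505,282),(508,335),(443,335),(400,228),(240,303),(300,335)]:
    u/=1.5;v/=1.5;print(u,v,world('top',u,v,d[int(v),int(u)]).round(3), ray_z('top',u,v,0.01).round(3))
```

```text
296.6666666666667 190.0 [ 0.567 -0.232  0.046] [ 0.574 -0.237  0.01 ]
336.6666666666667 188.0 [ 0.579 -0.335  0.023] [ 0.581 -0.338  0.01 ]
338.6666666666667 223.33333333333334 [ 0.489 -0.335  0.038] [ 0.492 -0.342  0.01 ]
295.3333333333333 223.33333333333334 [ 0.489 -0.233  0.013] [ 0.489 -0.233  0.01 ]
266.6666666666667 152.0 [ 0.671 -0.159  0.011] [ 0.671 -0.159  0.01 ]
160.0 202.0 [0.512 0.068 0.171] [0.535 0.104 0.01 ]
200.0 223.33333333333334 [ 0.472 -0.014  0.153] [0.485 0.003 0.01 ]
```

View pics/top_a.png

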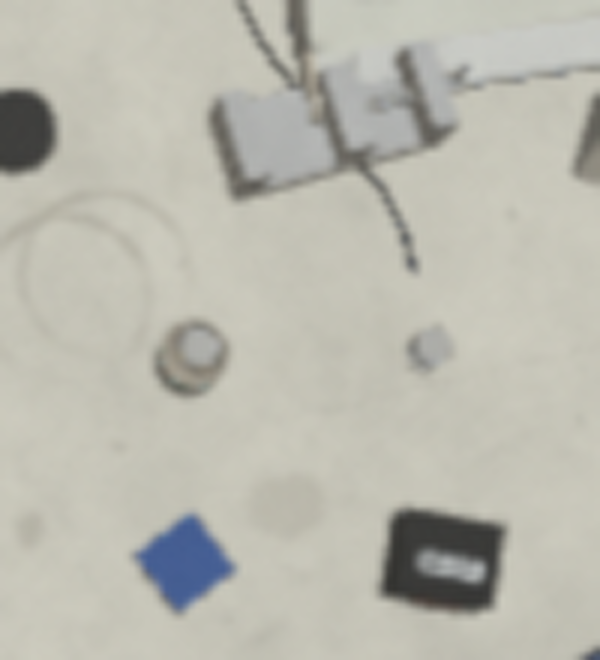

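View pics/top_b.png

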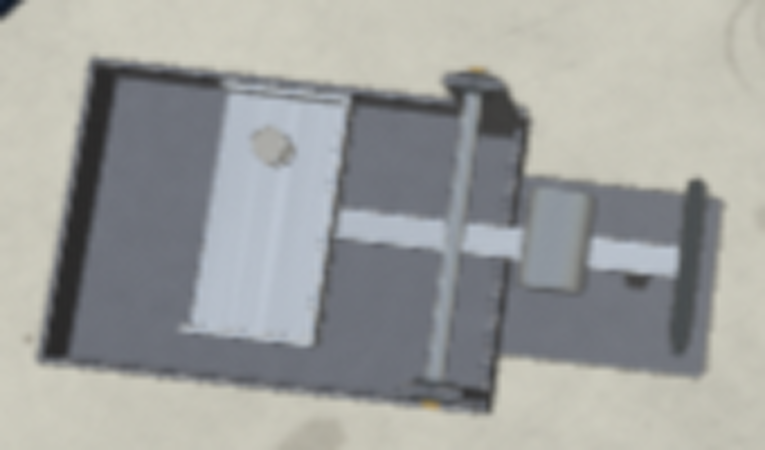

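Run:
```python
from h import *
from scipy.optimize import least_squares
C=cal('top')
F=[((697,181),(-110,-40,150)),((679,353),(-110,40,150)),((93,60),(220,-82,45)),((40,358),(220,82,45)),((490,410),(-15,82,45)),((527,115),(-15,-82,45)),((350,97),(57,-56,166)),((314,346),(57,56,166)),((558,240),(-50,0,200))]
def T(p,P):
    c,s=np.cos(p[2]),np.sin(p[2]);x,y,z=np.array(P)/1e3
    return np.array([p[0]+c*x-s*y,p[1]+s*x+c*y,z])
def r(p): return np.concatenate([np.array(proj('top',T(p,P),C)[:2])-(100+u/4.5-.0,170+v/4.5) for (u,v),P in F])
o=least_squares(r,[.47,-.03,1.57],loss='soft_l1');p=o.x
print(p,np.degrees(p[2]));print(r(p).reshape(-1,2).round(1))
for P in [(85,28,150),(88,-28,172),(-110,0,150),(-50,0,248)]: print(P,T(p,P).round(4))
print('loaded',ray_z('top',160,202.5,.172).round(4),'post',ray_z('top',337,188.2,.022).round(4))
# post depth blobs
z=np.load('pics/top0.npz');d=z['d']
q=[]
for v in range(178,200):
  for u in range(327,348):
    w=world('top',u,v,d[v,u],C)
    if .017<w[2]<.03:q.append(w)
q=np.array(q);print(len(q),q.mean(0),q.min(0),q.max(0))
q=[]
for v in range(190,215):
  for u in range(148,172):
    w=world('top',u,v,d[v,u],C)
    if .167<w[2]<.18:q.append(w)
q=np.array(q);print(len(q),q.mean(0),q.min(0),q.max(0))
i=z['i'];save('pics/t.png',i,(320,172,352,204),16)
```

```text
[ 0.47295406 -0.01750473  1.47388637] 84.44746853482872
[[ 1.1  0. ]
 [ 0.7 -0.3]
 [-0.1 -0.9]
 [-0.9  1.3]
 [-0.6  1.6]
 [ 0.5 -1.6]
 [-0.3  0.7]
 [-0.6 -0.7]
 [ 0.2  0.1]]
(85, 28, 150) [0.4533 0.0698 0.15  ]
(88, -28, 172) [0.5093 0.0674 0.172 ]
(-110, 0, 150) [ 0.4623 -0.127   0.15  ]
(-50, 0, 248) [ 0.4681 -0.0673  0.248 ]
loaded [0.5109 0.0673 0.172 ] post [ 0.5786 -0.3361  0.022 ]
34 [ 0.58048652 -0.33679963  0.02096166] [ 0.57408554 -0.34434969  0.01818775] [ 0.58727913 -0.32930988  0.02433759]
50 [0.51365511 0.06767759 0.17136955] [0.50566589 0.05541594 0.16705959] [0.5380688  0.07589307 0.17477179]
```

View pics/t.png

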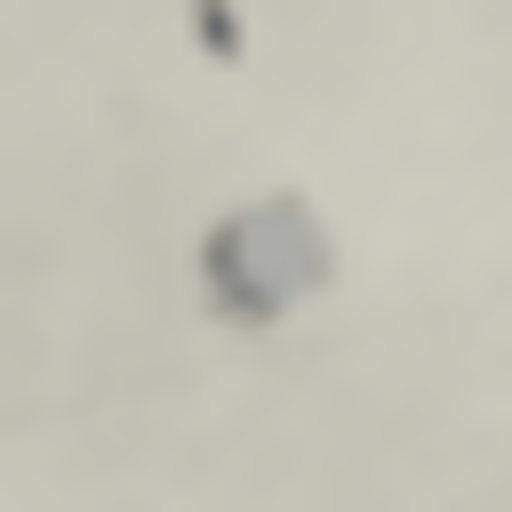

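```bash
python3 -m handwheel '[{"hand":-0.1,"dx":3.2,"dy":2.3,"wz":0.131},{"hand":-0.1,"dx":3.2,"dy":2.3,"wz":0.131},{"hand":-0.1,"dx":3.2,"dy":2.3,"wz":0.131},{"hand":-0.1,"dx":3.2,"dy":2.3,"wz":0.131},{"hand":-0.1,"dx":3.2,"dy":2.3,"wz":0.131},{"hand":-0.1,"dx":3.2,"dy":2.3,"wz":0.131},{"hand":-0.1,"dx":3.2,"dy":2.3,"wz":0.131},{"hand":-0.1,"dx":3.2,"dy":2.3,"wz":0.131},{"hand":-0.1,"dx":3.2,"dy":2.3},{"hand":-0.1,"dx":3.2,"dy":2.3}]'
python3 -m handwheel '[{"hand":-0.1,"dz":-2.5},{"hand":-0.1,"dz":-2.5},{"hand":-0.1}]'
python3 - <<'E'
from h import *
C=cal('wrist');i,d=vision.capture('wrist'); save('pics/w1.png',i,s=1.5); np.savez('pics/w1.npz',i=i,d=d); print(C)
s=bot.read_state(); print(s['time_s'],s['position'],s['tcp_rot'],s['opening'],s['force'])
E
```

```text
({'fx': 297.3186396354542, 'fy': 297.3186396354542, 'cx': 254.36530893555135, 'cy': 194.4980823943312, 'rvec': array([-2.4533843 ,  1.58331426,  0.20583211]), 'tvec': array([-0.62303171, -0.03096353,  0.38925212])}, array([[ 0.4117739 , -0.91128492, -0.00142964],
       [-0.88136055, -0.39865   ,  0.25353846],
       [-0.2316157 , -0.1031405 , -0.96732425]]), array([-0.62303171, -0.03096353,  0.38925212]))
0.15 [ 0.25691303 -0.56913064  0.22175759] [[ 9.11527760e-01  4.11238335e-01 -4.17469273e-04]
 [ 4.11238427e-01 -9.11526247e-01  1.69048087e-03]
 [ 3.14656338e-04 -1.71259965e-03 -9.99998484e-01]] 0.9996092567540747 [-0.16491498  0.49700552  0.17881605]invalid input
invalid input
```

View pics/w1.png

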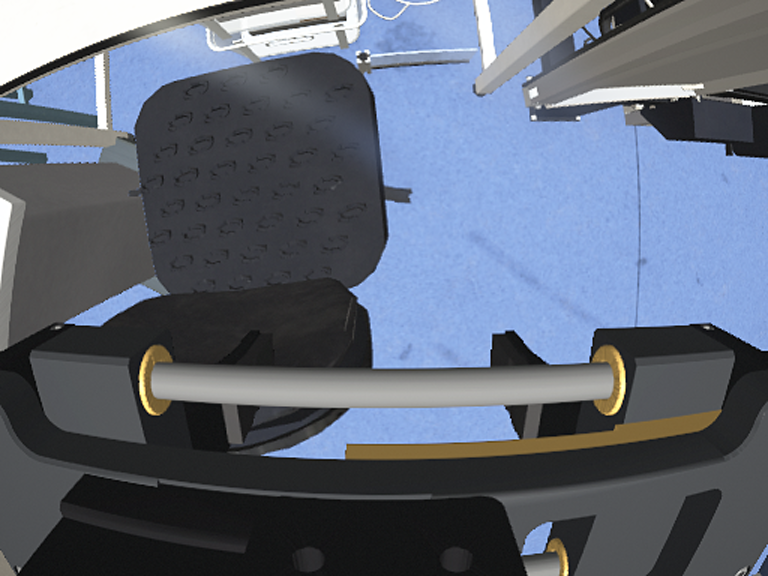

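```bash
python3 -m handwheel '[{"hand":-0.1,"dx":3.2,"dy":2.3,"dz":0,"wx":0,"wy":0,"wz":0.131},{"hand":-0.1,"dx":3.2,"dy":2.3,"dz":0,"wx":0,"wy":0,"wz":0.131},{"hand":-0.1,"dx":3.2,"dy":2.3,"dz":0,"wx":0,"wy":0,"wz":0.131},{"hand":-0.1,"dx":3.2,"dy":2.3,"dz":0,"wx":0,"wy":0,"wz":0.131},{"hand":-0.1,"dx":3.2,"dy":2.3,"dz":0,"wx":0,"wy":0,"wz":0.131},{"hand":-0.1,"dx":3.2,"dy":2.3,"dz":0,"wx":0,"wy":0,"wz":0.131},{"hand":-0.1,"dx":3.2,"dy":2.3,"dz":0,"wx":0,"wy":0,"wz":0.131},{"hand":-0.1,"dx":3.2,"dy":2.3,"dz":0,"wx":0,"wy":0,"wz":0.131},{"hand":-0.1,"dx":3.2,"dy":2.3,"dz":0,"wx":0,"wy":0,"wz":0},{"hand":-0.1,"dx":3.2,"dy":2.3,"dz":0,"wx":0,"wy":0,"wz":0}]'
python3 -m handwheel '[{"hand":-0.1,"dx":0,"dy":0,"dz":-2.5,"wx":0,"wy":0,"wz":0},{"hand":-0.1,"dx":0,"dy":0,"dz":-2.5,"wx":0,"wy":0,"wz":0},{"hand":-0.1,"dx":0,"dy":0,"dz":0,"wx":0,"wy":0,"wz":0}]'
python3 - <<'E'
from h import *
C=cal('wrist');i,d=vision.capture('wrist'); save('pics/w2.png',i,s=1.5); np.savez('pics/w2.npz',i=i,d=d,R=C[1],t=C[2])
s=bot.read_state(); print(s['time_s'],s['position'],s['tcp_rot'],s['opening'],s['force'])
E
```

```text
time_s: 1.15
position: [0.578, -0.3384, 0.2221]
tcp_rot: [[0.099, 0.995, -0.001], [0.995, -0.099, 0.0], [0.0, -0.001, -1.0]]
force: [-0.1, -1.0, -0.4]
opening: 0.453
time_s: 1.45
position: [0.5749, -0.3372, 0.1683]
tcp_rot: [[0.098, 0.995, -0.007], [0.995, -0.098, 0.006], [0.005, -0.008, -1.0]]
force: [-0.4, 0.5, -0.7]
opening: 0.453
1.5 [ 0.57584683 -0.3384061   0.17038911] [[ 0.0984943   0.99512886 -0.0041747 ]
 [ 0.99513303 -0.09848024  0.00344904]
 [ 0.00302111 -0.00449409 -0.99998534]] 0.45030750731323915 [0.50582262 0.33328601 0.1849876 ]
```

View pics/w2.png

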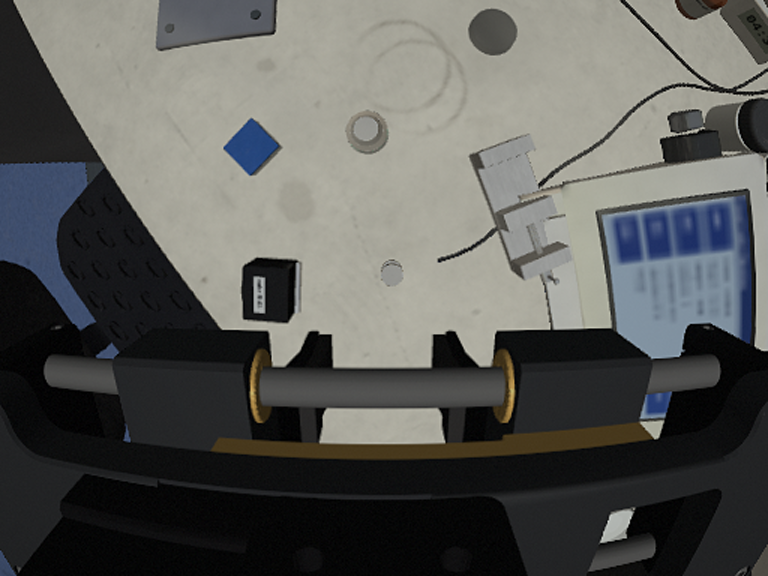

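Run:
```python
from h import *
z=np.load('pics/w2.npz');i,d=z['i'],z['d'];c=(vision.get_calibration('wrist'),z['R'],z['t'])
save('pics/w2c.png',i,(245,165,280,200),16)
for u,v,h in [(261,180,.022)]:
  print(ray_z('wrist',u,v,h,c), world('wrist',u,v,d[v,u],c))
q=[]
for v in range(168,200):
  for u in range(248,280):
    w=world('wrist',u,v,d[v,u],c)
    if .018<w[2]<.03:q.append(w)
q=np.array(q);print(len(q),q.mean(0),q.min(0),q.max(0))
```

```text
[ 0.58075894 -0.3320005   0.022     ] [ 0.58075694 -0.33207717  0.02162795]
179 [ 0.58044219 -0.33525384  0.02147954] [ 0.57284727 -0.34318242  0.01800668] [ 0.58807957 -0.3275576   0.02330155]
```

View pics/w2c.png

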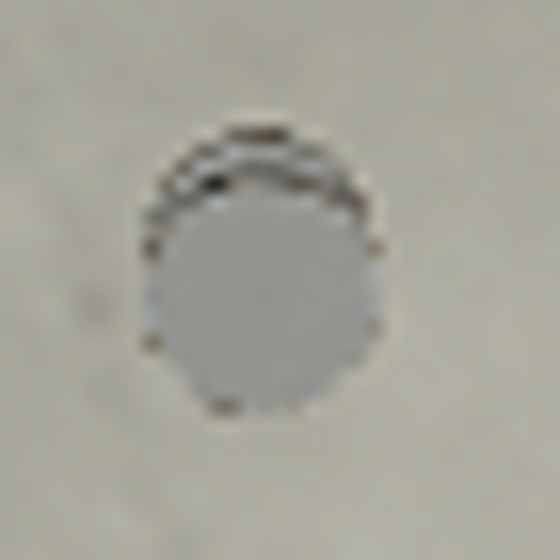

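```bash
python3 -m handwheel '[{"hand":-0.1,"dx":0.4,"dy":0.3,"dz":-2.5,"wx":0,"wy":0,"wz":0},{"hand":-0.1,"dx":0,"dy":0,"dz":-2.5,"wx":0,"wy":0,"wz":0},{"hand":-0.1,"dx":0,"dy":0,"dz":-2.5,"wx":0,"wy":0,"wz":0},{"hand":-0.1,"dx":0,"dy":0,"dz":-2.5,"wx":0,"wy":0,"wz":0},{"hand":-0.1,"dx":0,"dy":0,"dz":-2,"wx":0,"wy":0,"wz":0},{"hand":-0.1,"dx":0,"dy":0,"dz":-1.5,"wx":0,"wy":0,"wz":0},{"hand":-0.1,"dx":0,"dy":0,"dz":0,"wx":0,"wy":0,"wz":0},{"hand":-0.1,"dx":0,"dy":0,"dz":0,"wx":0,"wy":0,"wz":0}]'
python3 - <<'E'
from h import *
s=bot.read_state(); print(s['time_s'],s['position'],s['tcp_rot'],s['opening'],s['force'])
C=cal('wrist');i,d=vision.capture('wrist'); save('pics/w3.png',i,s=1.5)
E
```

```text
time_s: 2.3
position: [0.5816, -0.3374, 0.0385]
tcp_rot: [[0.099, 0.995, 0.001], [0.995, -0.099, -0.001], [-0.001, 0.001, -1.0]]
force: [0.1, -0.4, 0.6]
opening: 0.45
2.3 [ 0.58156987 -0.3373891   0.03845399] [[ 9.92363751e-02  9.95063219e-01  1.15452892e-03]
 [ 9.95063591e-01 -9.92353816e-02 -8.88326525e-04]
 [-7.69370933e-04  1.23698399e-03 -9.99998939e-01]] 0.45013392022046833 [ 0.13871414 -0.38332777  0.61559119]
```

View pics/w3.png

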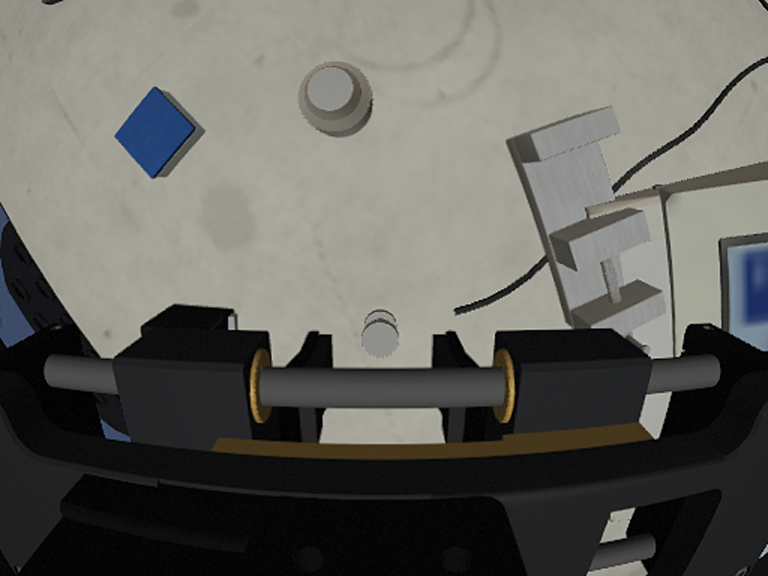

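```bash
python3 -m handwheel '[{"hand":-0.1,"dx":-0.1,"dy":0.2,"dz":-1.5,"wx":0,"wy":0,"wz":0},{"hand":-0.1,"dx":0,"dy":0,"dz":-1.0,"wx":0,"wy":0,"wz":0},{"hand":-0.1,"dx":0,"dy":0,"dz":-0.8,"wx":0,"wy":0,"wz":0},{"hand":-0.1,"dx":0,"dy":0,"dz":0,"wx":0,"wy":0,"wz":0},{"hand":-0.1,"dx":0,"dy":0,"dz":0,"wx":0,"wy":0,"wz":0}]'
python3 - <<'E'
from h import *
s=bot.read_state(); print(s['time_s'],s['position'],s['opening'],s['force'])
E
```

```text
time_s: 2.85
position: [0.5799, -0.3345, 0.004]
tcp_rot: [[0.099, 0.995, -0.001], [0.995, -0.099, 0.001], [0.0, -0.001, -1.0]]
force: [0.8, 0.2, 0.1]
opening: 0.452
2.85 [ 0.57987201 -0.33453248  0.00401888] 0.45225002081005483 [0.7960469  0.1648188  0.11721884]
```

```bash
python3 -m handwheel '[{"hand":-1,"dx":0,"dy":0,"dz":0,"wx":0,"wy":0,"wz":0},{"hand":-1,"dx":0,"dy":0,"dz":0,"wx":0,"wy":0,"wz":0},{"hand":-1,"dx":0,"dy":0,"dz":0,"wx":0,"wy":0,"wz":0},{"hand":-1,"dx":0,"dy":0,"dz":0,"wx":0,"wy":0,"wz":0},{"hand":-1,"dx":0,"dy":0,"dz":0,"wx":0,"wy":0,"wz":0},{"hand":-1,"dx":0,"dy":0,"dz":0,"wx":0,"wy":0,"wz":0}]'
python3 - <<'E'
from h import *
s=bot.read_state(); print(s['time_s'],s['position'],s['opening'],s['opening']*87,s['force'])
E
```

```text
time_s: 3.45
position: [0.5802, -0.3348, 0.0048]
tcp_rot: [[0.099, 0.995, 0.0], [0.995, -0.099, -0.0], [-0.0, 0.0, -1.0]]
force: [-0.3, -0.0, 0.9]
opening: 0.165
3.45 [ 0.58020804 -0.33476933  0.00482753] 0.16472777733464938 14.331316628114497 [-0.2880261  -0.03649574  0.94720115]
```

```bash
python3 -m handwheel '[{"hand":-1,"dx":0,"dy":0,"dz":1,"wx":0,"wy":0,"wz":0},{"hand":-1,"dx":0,"dy":0,"dz":2.5,"wx":0,"wy":0,"wz":0},{"hand":-1,"dx":0,"dy":0,"dz":3.5,"wx":0,"wy":0,"wz":0},{"hand":-1,"dx":0,"dy":0,"dz":3.5,"wx":0,"wy":0,"wz":0},{"hand":-1,"dx":0,"dy":0,"dz":3.5,"wx":0,"wy":0,"wz":0},{"hand":-1,"dx":0,"dy":0,"dz":3.5,"wx":0,"wy":0,"wz":0},{"hand":-1,"dx":0,"dy":0,"dz":3.5,"wx":0,"wy":0,"wz":0},{"hand":-1,"dx":0,"dy":0,"dz":3.5,"wx":0,"wy":0,"wz":0},{"hand":-1,"dx":0,"dy":0,"dz":1.0,"wx":0,"wy":0,"wz":0},{"hand":-1,"dx":0,"dy":0,"dz":0,"wx":0,"wy":0,"wz":0}]'
python3 - <<'E'
from h import *
s=bot.read_state(); print(s['time_s'],s['position'],s['opening'],s['opening']*87,s['force'])
C=cal('wrist');i,d=vision.capture('wrist'); save('pics/w4.png',i,s=1.5)
i,d=vision.capture('scene'); save('pics/s4.png',i,s=1.5)
E
```

```text
time_s: 4.45
position: [0.5807, -0.3352, 0.262]
tcp_rot: [[0.099, 0.995, 0.004], [0.995, -0.099, -0.003], [-0.003, 0.004, -1.0]]
force: [-1.1, -0.1, -0.9]
opening: 0.167
4.45 [ 0.58072446 -0.33515823  0.26196937] 0.1666963181499019 14.502579679041466 [-1.0831778  -0.11027779 -0.87059727]
```

View pics/w4.png

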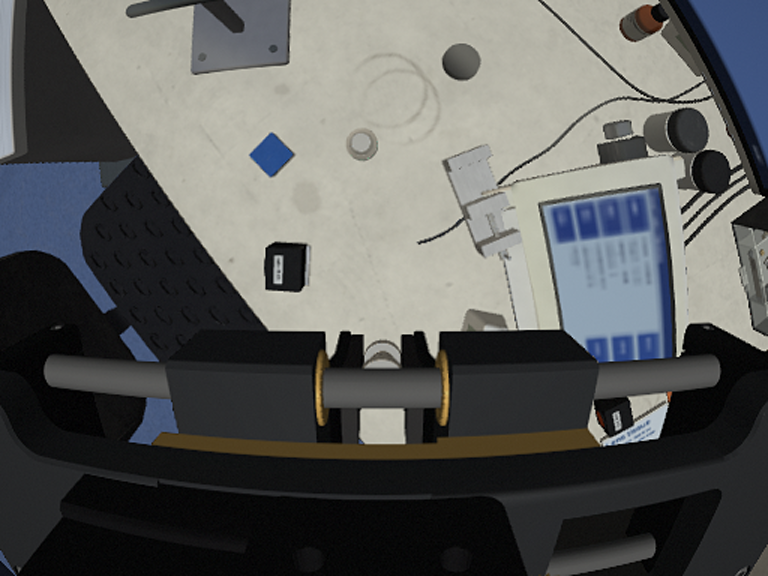

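View pics/s4.png

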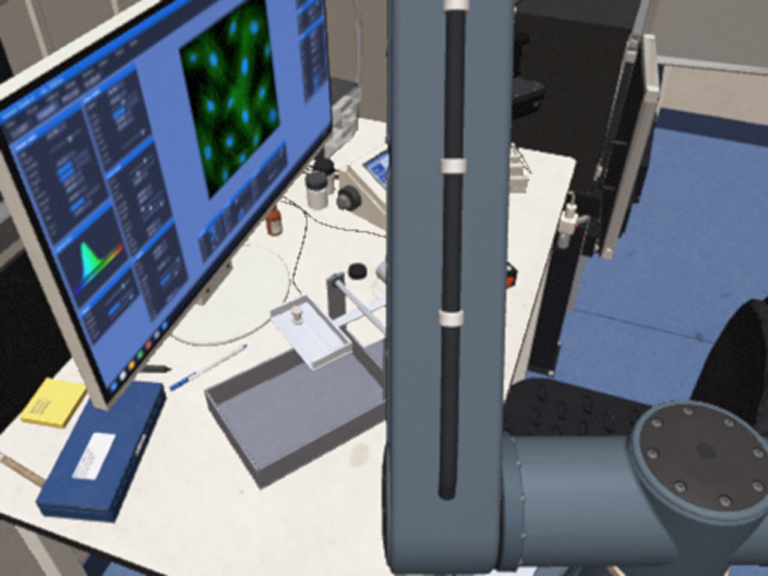

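Run:
```python
from h import *
d=np.load('pics/top0.npz')['d']
for u,v in [(65,268),(120,240),(180,215),(250,180),(340,145)]:
    u/=1.5;v=(v-8)/1.5; print(world('top',u,v,d[int(v),int(u)]).round(3))
```

```text
[0.564 0.304 0.184]
[0.604 0.233 0.187]
[0.646 0.159 0.174]
[0.7   0.064 0.175]
[ 0.772 -0.06   0.142]
```

```bash
python3 -m handwheel '[{"hand":-1,"dx":-0.6,"dy":2,"dz":0,"wx":0,"wy":0,"wz":0},{"hand":-1,"dx":-1.2,"dy":4,"dz":0,"wx":0,"wy":0,"wz":0},{"hand":-1,"dx":-1.3,"dy":4.4,"dz":0,"wx":0,"wy":0,"wz":0},{"hand":-1,"dx":-1.3,"dy":4.4,"dz":0,"wx":0,"wy":0,"wz":0},{"hand":-1,"dx":-1.3,"dy":4.4,"dz":0,"wx":0,"wy":0,"wz":0},{"hand":-1,"dx":-1.3,"dy":4.4,"dz":0,"wx":0,"wy":0,"wz":0},{"hand":-1,"dx":-1.3,"dy":4.4,"dz":0,"wx":0,"wy":0,"wz":0},{"hand":-1,"dx":-1.3,"dy":4.4,"dz":0,"wx":0,"wy":0,"wz":0},{"hand":-1,"dx":-1.3,"dy":4,"dz":0,"wx":0,"wy":0,"wz":0},{"hand":-1,"dx":-1.2,"dy":4,"dz":0,"wx":0,"wy":0,"wz":0}]'
python3 -m handwheel '[{"hand":-1,"dx":0,"dy":0,"dz":0,"wx":0,"wy":0,"wz":0},{"hand":-1,"dx":0,"dy":0,"dz":0,"wx":0,"wy":0,"wz":0}]'
python3 - <<'E'
from h import *
s=bot.read_state(); print(s['time_s'],s['position'],s['opening'],s['opening']*87,s['force'])
C=cal('wrist');i,d=vision.capture('wrist'); save('pics/w5.png',i,s=1.5); np.savez('pics/w5.npz',i=i,d=d,R=C[1],t=C[2])
i,d=vision.capture('scene'); save('pics/s5.png',i,s=1.5)
E
```

```text
time_s: 5.55
position: [0.4565, 0.071, 0.2574]
tcp_rot: [[0.099, 0.995, -0.005], [0.995, -0.099, 0.001], [0.0, -0.005, -1.0]]
force: [0.8, -0.1, -0.8]
opening: 0.168
time_s: 5.75
position: [0.4578, 0.07, 0.2581]
tcp_rot: [[0.096, 0.995, -0.003], [0.995, -0.096, -0.0], [-0.001, -0.003, -1.0]]
force: [-0.4, -1.2, -0.5]
opening: 0.171
5.75 [0.45778671 0.06999568 0.25806188] 0.17099482693070284 14.876549942971147 [-0.40410417 -1.20393212 -0.50707254]
```

View pics/w5.png

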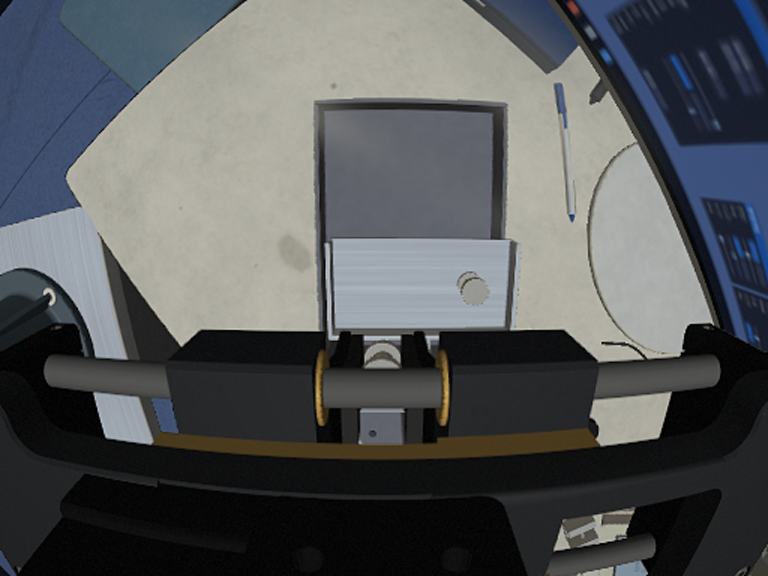

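View pics/s5.png

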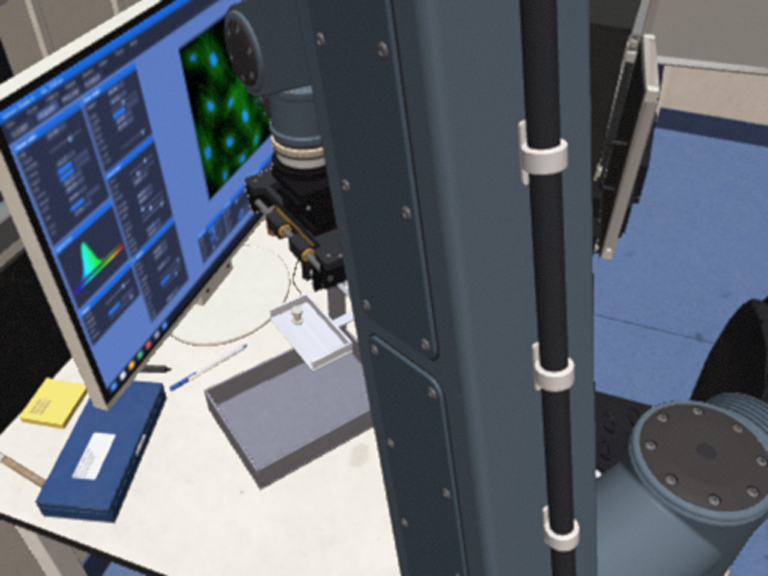

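Run:
```python
from h import *
z=np.load('pics/w5.npz');i,d=z['i'],z['d'];c=(vision.get_calibration('wrist'),z['R'],z['t'])
save('pics/w5c.png',i,(200,150,360,240),5)
p=np.array([.47295,-.0175,1.47389]);R=np.array([[np.cos(p[2]),-np.sin(p[2])],[np.sin(p[2]),np.cos(p[2])]])
def st(w): return (R.T@(w[:2]-p[:2])*1e3).round(1)
for u,v,h in [(315,101,.045),(507,103,.045),(474,292,.172),(382,352,.275)]:
  w=ray_z('wrist',u/1.5,v/1.5,h,c); print((u,v),w.round(4),st(w))
v,u=292/1.5,474/1.5; print(world('wrist',u,v,d[int(v),int(u)],c))
s=bot.read_state();print(st(s['position']))
```

```text
(315, 101) [0.4143 0.2106 0.045 ] [221.3  80.5]
(507, 103) [0.5755 0.1963 0.045 ] [222.7 -81.4]
(474, 292) [0.511  0.0696 0.172 ] [ 90.4 -29.4]
(382, 352) [0.4585 0.0801 0.275 ] [95.7 23.9]
[0.51105769 0.06957087 0.17174279]
[84.3 22.1]
```

View pics/w5c.png

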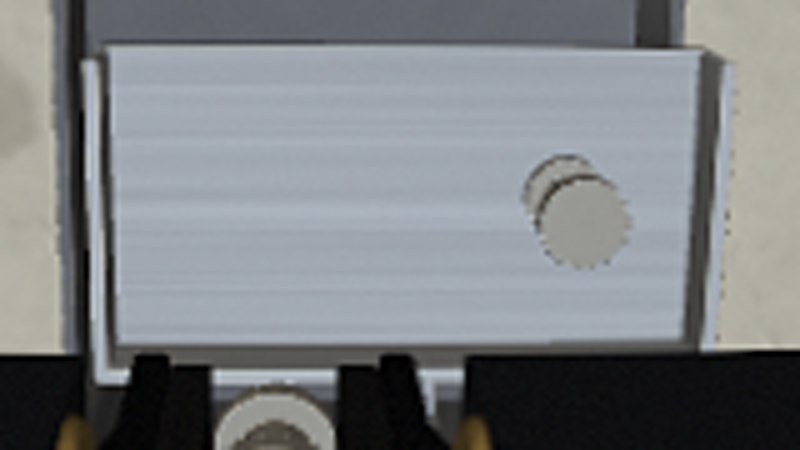

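```bash
python3 -m handwheel '[{"hand":-1,"dx":0,"dy":0.2,"dz":-2,"wx":0,"wy":0,"wz":0},{"hand":-1,"dx":0,"dy":0,"dz":-2.5,"wx":0,"wy":0,"wz":0},{"hand":-1,"dx":0,"dy":0,"dz":-2,"wx":0,"wy":0,"wz":0},{"hand":-1,"dx":0,"dy":0,"dz":-1.5,"wx":0,"wy":0,"wz":0},{"hand":-1,"dx":0,"dy":0,"dz":-1,"wx":0,"wy":0,"wz":0},{"hand":-1,"dx":0,"dy":0,"dz":0,"wx":0,"wy":0,"wz":0},{"hand":-1,"dx":0,"dy":0,"dz":0,"wx":0,"wy":0,"wz":0}]'
python3 - <<'E'
from h import *
s=bot.read_state(); print(s['time_s'],s['position'],s['opening'],s['opening']*87,s['force'])
C=cal('wrist');i,d=vision.capture('wrist'); save('pics/w6.png',i,s=1.5); np.savez('pics/w6.npz',i=i,d=d,R=C[1],t=C[2])
i,d=vision.capture('scene'); save('pics/s6.png',i,(150,150,310,270),5)
E
```

```text
time_s: 6.55
position: [0.4596, 0.0706, 0.1696]
tcp_rot: [[0.1, 0.995, 0.0], [0.995, -0.1, -0.0], [-0.0, 0.0, -1.0]]
force: [0.1, 0.4, -0.8]
opening: 0.167
6.55 [0.45957913 0.07062867 0.16959918] 0.167335665178355 14.558202870516885 [ 0.12055498  0.37864183 -0.82585895]
```

View pics/w6.png

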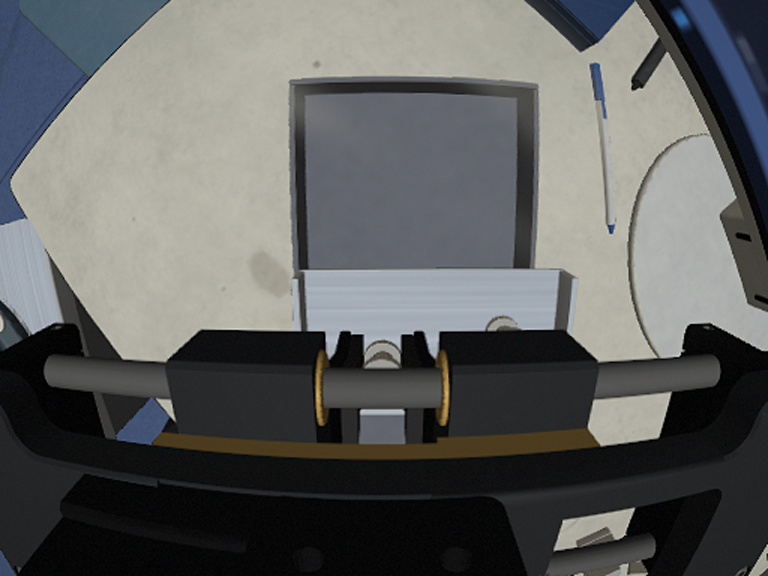

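View pics/s6.png

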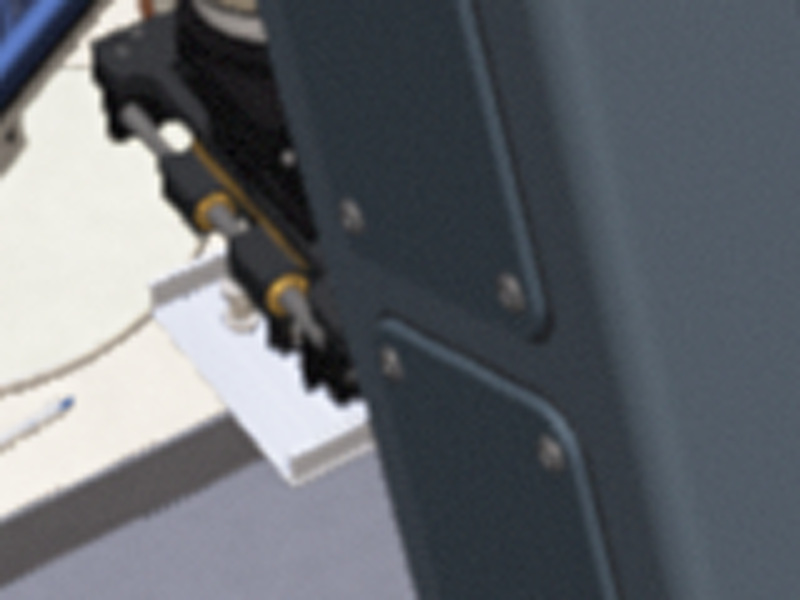

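```bash
python3 -m handwheel '[{"hand":-1,"dx":-0.1,"dy":0.1,"dz":-0.8,"wx":0,"wy":0,"wz":0},{"hand":-1,"dx":0,"dy":0,"dz":-0.3,"wx":0,"wy":0,"wz":0},{"hand":-1,"dx":0,"dy":0,"dz":-0.2,"wx":0,"wy":0,"wz":0},{"hand":-1,"dx":0,"dy":0,"dz":0,"wx":0,"wy":0,"wz":0},{"hand":-1,"dx":0,"dy":0,"dz":0,"wx":0,"wy":0,"wz":0},{"hand":-1,"dx":0,"dy":0,"dz":0,"wx":0,"wy":0,"wz":0}]'
python3 - <<'E'
from h import *
s=bot.read_state(); print(s['time_s'],s['position'],s['opening'],s['opening']*87,s['force'])
C=cal('wrist');i,d=vision.capture('wrist'); save('pics/w7.png',i,s=1.5); np.savez('pics/w7.npz',i=i,d=d,R=C[1],t=C[2])
E
```

```text
time_s: 7.25
position: [0.4582, 0.0723, 0.1567]
tcp_rot: [[0.099, 0.995, 0.0], [0.995, -0.099, -0.0], [0.0, 0.0, -1.0]]
force: [-0.3, 0.9, -1.2]
opening: 0.168
7.25 [0.45819385 0.07234424 0.15665577] 0.16758556286836299 14.57994396954758 [-0.28233841  0.90818341 -1.17551362]
```

View pics/w7.png

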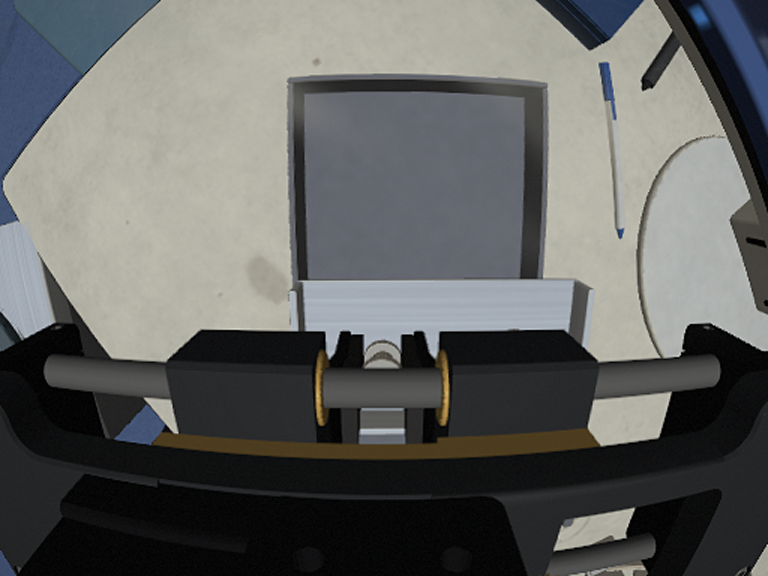

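```bash
python3 -m handwheel '[{"hand":-1,"dx":0,"dy":0,"dz":-0.1,"wx":0,"wy":0,"wz":0},{"hand":-1,"dx":0,"dy":0,"dz":0,"wx":0,"wy":0,"wz":0},{"hand":-0.42,"dx":0,"dy":0,"dz":0,"wx":0,"wy":0,"wz":0},{"hand":-0.42,"dx":0,"dy":0,"dz":0,"wx":0,"wy":0,"wz":0},{"hand":-0.42,"dx":0,"dy":0,"dz":0,"wx":0,"wy":0,"wz":0},{"hand":-0.42,"dx":0,"dy":0,"dz":0,"wx":0,"wy":0,"wz":0},{"hand":-0.42,"dx":0,"dy":0,"dz":0,"wx":0,"wy":0,"wz":0},{"hand":-0.42,"dx":0,"dy":0,"dz":0,"wx":0,"wy":0,"wz":0},{"hand":-0.42,"dx":0,"dy":0,"dz":0,"wx":0,"wy":0,"wz":0},{"hand":-0.42,"dx":0,"dy":0,"dz":0,"wx":0,"wy":0,"wz":0}]'
python3 - <<'E'
from h import *
s=bot.read_state(); print(s['time_s'],s['position'],s['opening'],s['opening']*87,s['force'])
C=cal('wrist');i,d=vision.capture('wrist'); save('pics/w8.png',i,s=1.5)
i,d=vision.capture('scene'); save('pics/s8.png',i,s=1.5)
E
```

```text
time_s: 8.3
position: [0.458, 0.0723, 0.1555]
tcp_rot: [[0.099, 0.995, 0.0], [0.995, -0.099, -0.0], [-0.0, 0.0, -1.0]]
force: [-0.6, -0.7, -0.5]
opening: 0.29
8.3 [0.45804906 0.07231378 0.15554397] 0.2900584853313323 25.23508822382591 [-0.63813641 -0.67910462 -0.50972519]
```

View pics/w8.png

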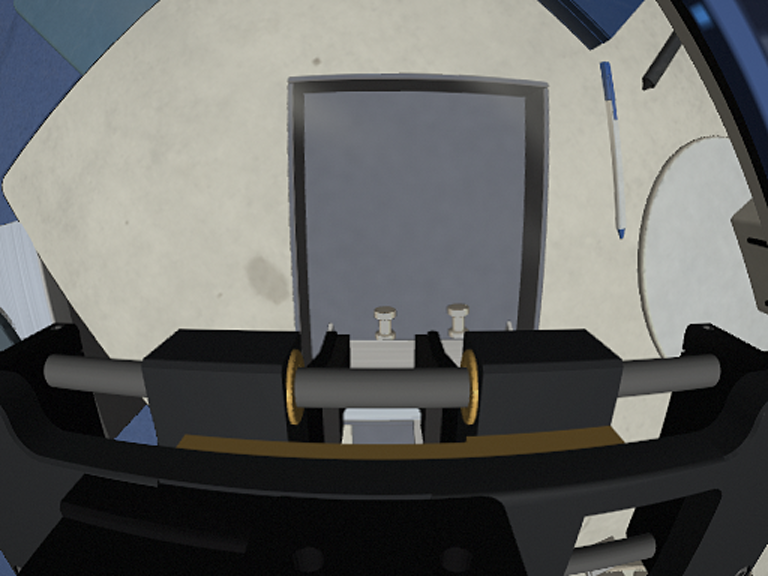

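View pics/s8.png

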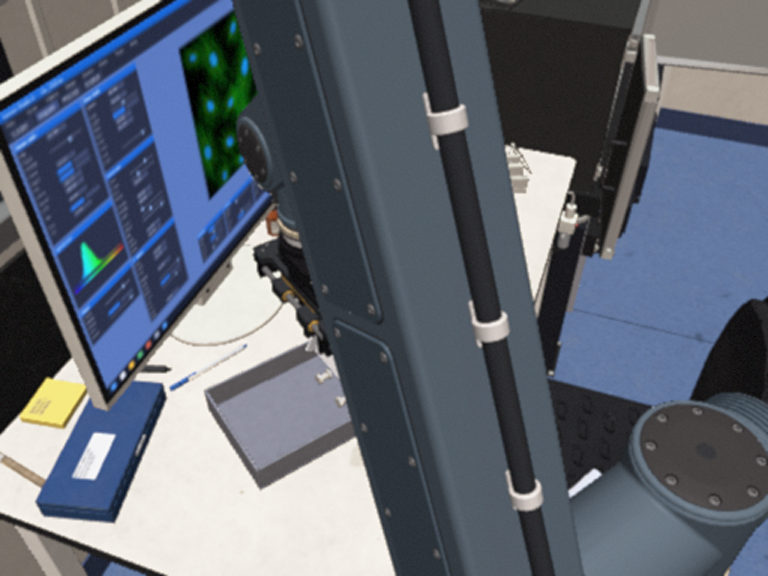

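```bash
python3 -m handwheel '[{"hand":-0.42,"dx":0,"dy":0,"dz":1.5,"wx":0,"wy":0,"wz":0},{"hand":-0.42,"dx":0,"dy":0,"dz":3,"wx":0,"wy":0,"wz":0},{"hand":-0.42,"dx":0,"dy":0,"dz":3.5,"wx":0,"wy":0,"wz":0},{"hand":-0.42,"dx":0,"dy":0,"dz":3.5,"wx":0,"wy":0,"wz":0},{"hand":-0.42,"dx":0,"dy":0,"dz":3.5,"wx":0,"wy":0,"wz":0},{"hand":-0.42,"dx":0,"dy":0,"dz":2.5,"wx":0,"wy":0,"wz":0},{"hand":-0.42,"dx":0,"dy":0,"dz":0,"wx":0,"wy":0,"wz":0}]'
python3 -m handwheel '[{"hand":-0.1,"dx":0,"dy":-1.5,"dz":0,"wx":0,"wy":0,"wz":0},{"hand":-0.1,"dx":0,"dy":-3.5,"dz":0,"wx":0,"wy":0,"wz":0},{"hand":-0.1,"dx":0,"dy":-4,"dz":0,"wx":0,"wy":0,"wz":0},{"hand":-0.1,"dx":0,"dy":-4,"dz":0,"wx":0,"wy":0,"wz":0},{"hand":-0.1,"dx":0,"dy":-4,"dz":0,"wx":0,"wy":0,"wz":0},{"hand":-0.1,"dx":0,"dy":-4,"dz":0,"wx":0,"wy":0,"wz":0},{"hand":-0.1,"dx":0,"dy":-3,"dz":0,"wx":0,"wy":0,"wz":0},{"hand":-0.1,"dx":0,"dy":-1,"dz":0,"wx":0,"wy":0,"wz":0},{"hand":-0.1,"dx":0,"dy":0,"dz":0,"wx":0,"wy":0,"wz":0},{"hand":-0.1,"dx":0,"dy":0,"dz":0,"wx":0,"wy":0,"wz":0}]'
python3 - <<'E'
from h import *
s=bot.read_state(); print(s['time_s'],s['position'],s['opening'],s['opening']*87,s['force'])
C=cal('wrist');i,d=vision.capture('wrist'); save('pics/w9.png',i,s=1.5);np.savez('pics/w9.npz',i=i,d=d,R=C[1],t=C[2])
i,d=vision.capture('top'); save('pics/t9.png',i,s=1.5);np.savez('pics/t9.npz',i=i,d=d)
E
```

```text
time_s: 9.1
position: [0.4603, 0.0722, 0.3343]
tcp_rot: [[0.099, 0.995, 0.009], [0.995, -0.099, -0.001], [0.0, 0.009, -1.0]]
force: [0.9, 0.0, 0.1]
opening: 0.289
time_s: 10.1
position: [0.4575, -0.1764, 0.3298]
tcp_rot: [[0.099, 0.995, -0.002], [0.995, -0.099, 0.002], [0.002, -0.002, -1.0]]
force: [-0.4, -0.5, -0.6]
opening: 0.45
10.1 [ 0.45749391 -0.17640762  0.32978965] 0.45005250063920743 39.154567555611045 [-0.38555904 -0.52378715 -0.57567422]
```

View pics/w9.png

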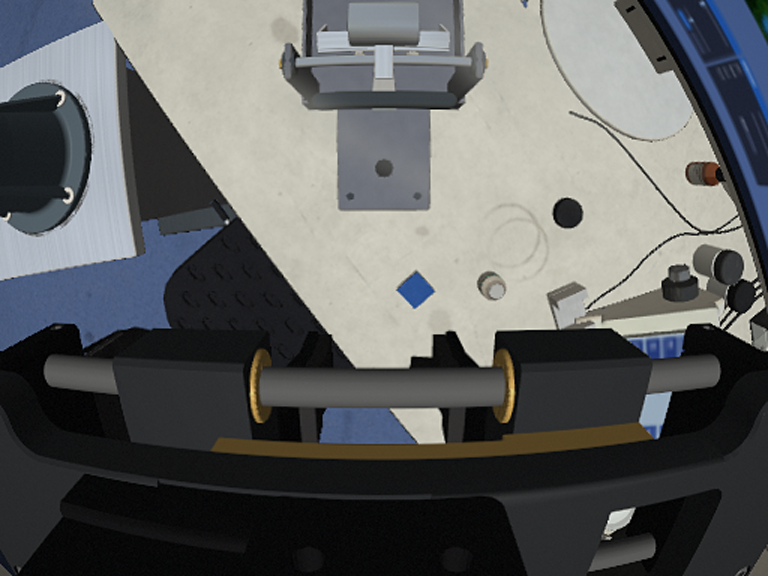

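View pics/t9.png

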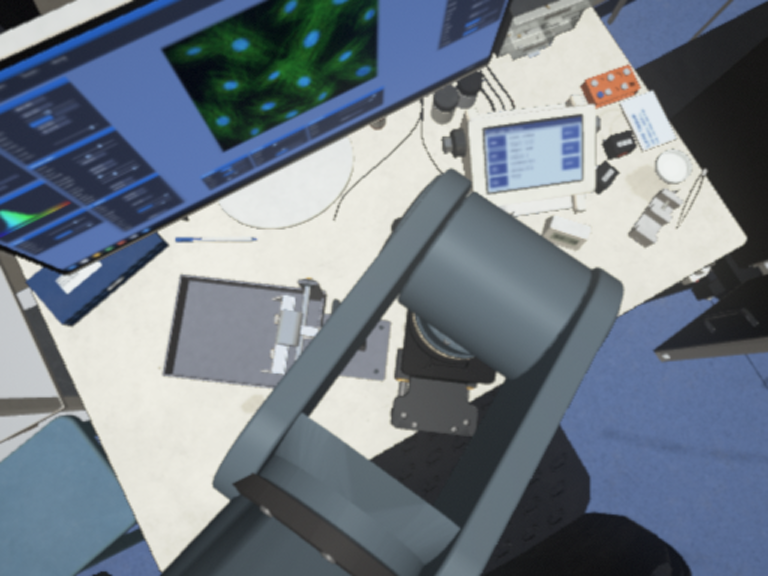

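Run:
```python
from h import *
z=np.load('pics/w9.npz');i,d=z['i'],z['d'];c=(vision.get_calibration('wrist'),z['R'],z['t'])
p=np.array([.47295,-.0175,1.47389]);R=np.array([[np.cos(p[2]),-np.sin(p[2])],[np.sin(p[2]),np.cos(p[2])]])
def st(w): return (R.T@(w[:2]-p[:2])*1e3).round(1)
save('pics/w9c.png',i,(180,0,340,90),5)
for u,v in [(310,100),(340,101),(384,101),(430,101),(458,101)]:
  for vv in (64,66,67,68,70):
    w=world('wrist',u/1.5,vv+.5,d[vv,int(u/1.5)],c); print(u,vv,w.round(4),st(w))
  print(ray_z('wrist',u/1.5,v/1.5,.248,c).round(4),st(ray_z('wrist',u/1.5,v/1.5,.248,c)))
```

```text
310 64 [ 0.4044 -0.0217  0.0715] [-10.8  67.8]
310 66 [ 0.4031 -0.0233  0.0646] [-12.5  68.9]
310 67 [ 0.4023 -0.0238  0.0595] [-13.1  69.7]
310 68 [ 0.401  -0.0238  0.0516] [-13.2  71. ]
310 70 [ 0.3975 -0.0228  0.0293] [-12.6  74.6]
[ 0.4293 -0.0594  0.248 ] [-45.9  39.4]
340 64 [ 0.4462 -0.0608  0.2531] [-45.7  22.5]
340 66 [ 0.4461 -0.0626  0.2539] [-47.5  22.4]
340 67 [ 0.4459 -0.0631  0.2525] [-48.1  22.5]
340 68 [ 0.4457 -0.0638  0.2518] [-48.8  22.6]
340 70 [ 0.4456 -0.0655  0.2515] [-50.4  22.6]
[ 0.4455 -0.0622  0.248 ] [-47.1  23. ]
384 64 [ 0.4693 -0.0634  0.2531] [-46.   -0.8]
384 66 [ 0.4691 -0.0649  0.2525] [-47.6  -0.8]
384 67 [ 0.469  -0.0658  0.253 ] [-48.5  -0.8]
384 68 [ 0.469  -0.0665  0.2523] [-49.2  -0.8]
384 70 [ 0.4688 -0.0679  0.2509] [-50.6  -0.8]
[ 0.4691 -0.0648  0.248 ] [-47.5  -0.8]
430 64 [ 0.4938 -0.0649  0.2506] [-45.2 -25.4]
430 66 [ 0.4933 -0.0671  0.2537] [-47.4 -25. ]
430 67 [ 0.4934 -0.0676  0.2519] [-47.9 -25.2]
430 68 [ 0.4933 -0.0684  0.2517] [-48.7 -25.2]
430 70 [ 0.4932 -0.07    0.2513] [-50.3 -25.3]
[ 0.4939 -0.0669  0.248 ] [-47.1 -25.6]
458 64 [ 0.5416 -0.0358  0.0754] [-11.6 -70.1]
458 66 [ 0.5438 -0.0365  0.0619] [-12.  -72.3]
458 67 [ 0.5451 -0.0368  0.0543] [-12.2 -73.6]
458 68 [ 0.5467 -0.0367  0.0445] [-12.  -75.3]
458 70 [ 0.5499 -0.037   0.0255] [-12.  -78.4]
[ 0.5092 -0.0678  0.248 ] [-46.5 -41. ]
```

View pics/w9c.png

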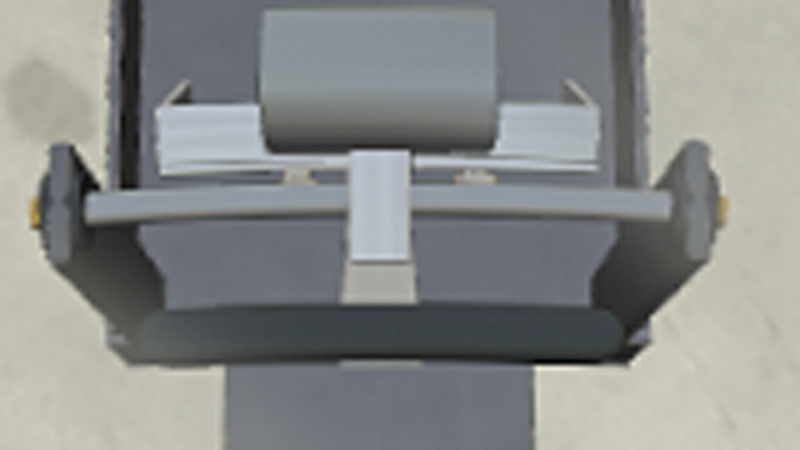

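```bash
python3 -m handwheel '[{"hand":-0.1,"dx":0.3,"dy":2.5,"dz":0,"wx":0,"wy":0,"wz":0},{"hand":-0.1,"dx":0.4,"dy":4,"dz":0,"wx":0,"wy":0,"wz":0},{"hand":-0.1,"dx":0.4,"dy":4,"dz":0,"wx":0,"wy":0,"wz":0},{"hand":-0.1,"dx":0.3,"dy":2.8,"dz":0,"wx":0,"wy":0,"wz":0},{"hand":-0.1,"dx":0,"dy":0,"dz":0,"wx":0,"wy":0,"wz":0},{"hand":-0.1,"dx":0,"dy":0,"dz":-2,"wx":0,"wy":0,"wz":0},{"hand":-0.1,"dx":0,"dy":0,"dz":-2,"wx":0,"wy":0,"wz":0},{"hand":-0.1,"dx":0,"dy":0,"dz":0,"wx":0,"wy":0,"wz":0},{"hand":-0.1,"dx":0,"dy":0,"dz":0,"wx":0,"wy":0,"wz":0}]'
python3 - <<'E'
from h import *
s=bot.read_state(); print(s['time_s'],s['position'],s['opening'],s['opening']*87,s['force'])
C=cal('wrist');i,d=vision.capture('wrist'); save('pics/w10.png',i,s=1.5)
i,d=vision.capture('scene'); save('pics/s10.png',i,(130,150,330,300),4)
E
```

```text
time_s: 11.1
position: [0.472, -0.0447, 0.2908]
tcp_rot: [[0.098, 0.995, -0.0], [0.995, -0.098, -0.0], [-0.0, -0.0, -1.0]]
force: [0.6, -0.4, 0.1]
opening: 0.449
11.1 [ 0.47199068 -0.04466925  0.29076276] 0.44850815810980993 39.020209755553466 [ 0.63647484 -0.36221704  0.13483123]
```

View pics/w10.png

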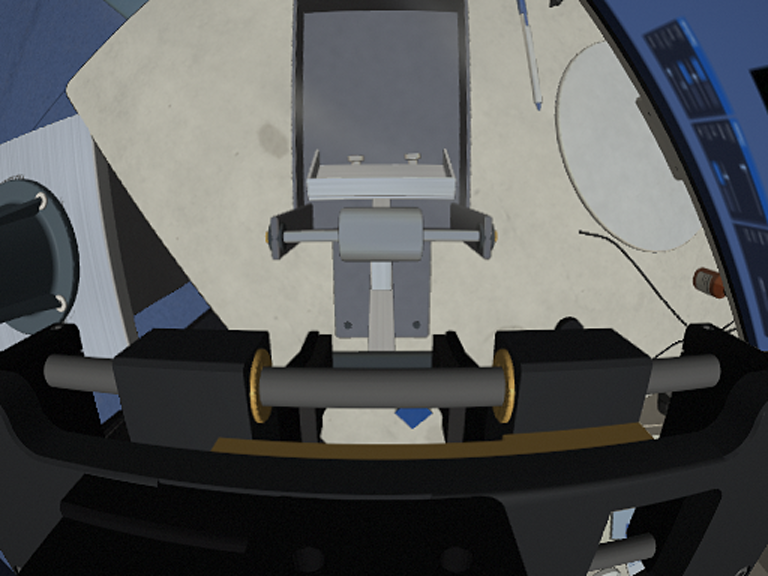

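View pics/s10.png

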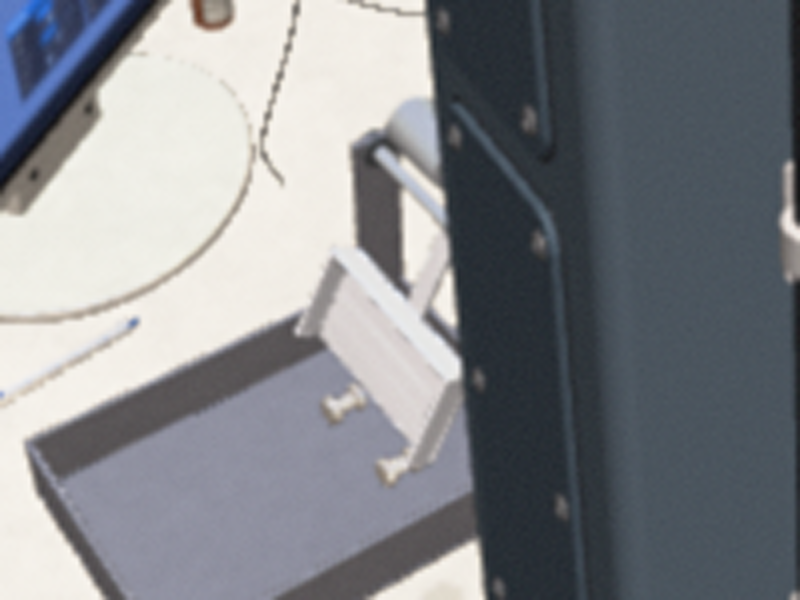

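```bash
python3 -m handwheel '[{"hand":-0.1,"dx":0,"dy":0,"dz":-1.5,"wx":0,"wy":0,"wz":0},{"hand":-0.1,"dx":0,"dy":0,"dz":-1.5,"wx":0,"wy":0,"wz":0},{"hand":-0.1,"dx":0,"dy":0,"dz":-1,"wx":0,"wy":0,"wz":0},{"hand":-0.1,"dx":0,"dy":0,"dz":-0.5,"wx":0,"wy":0,"wz":0},{"hand":-0.1,"dx":0,"dy":0,"dz":0,"wx":0,"wy":0,"wz":0},{"hand":-0.1,"dx":0,"dy":0,"dz":0,"wx":0,"wy":0,"wz":0}]'
python3 - <<'E'
from h import *
s=bot.read_state(); print(s['time_s'],s['position'],s['opening'],s['opening']*87,s['force'])
C=cal('wrist');i,d=vision.capture('wrist'); save('pics/w11.png',i,s=1.5)
E
```

```text
time_s: 11.8
position: [0.4725, -0.0449, 0.2461]
tcp_rot: [[0.099, 0.995, 0.001], [0.995, -0.099, -0.0], [-0.0, 0.001, -1.0]]
force: [0.3, 0.6, 0.1]
opening: 0.452
11.8 [ 0.47251437 -0.04487233  0.24605568] 0.45166844611263457 39.29515481179921 [0.26318826 0.62343902 0.1278913 ]
```

View pics/w11.png

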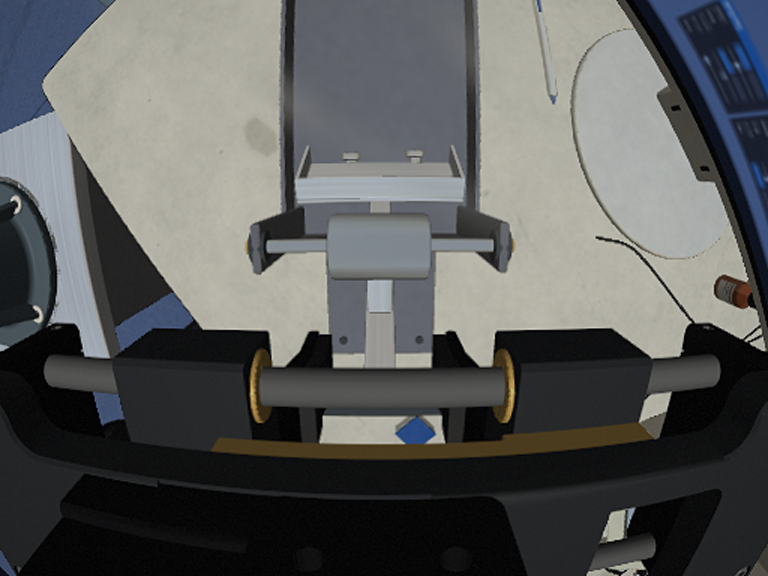

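```bash
python3 -m handwheel '[{"hand":-0.1,"dx":-0.04,"dy":-0.35,"dz":-0.15,"wx":0,"wy":0,"wz":0},{"hand":-0.1,"dx":-0.04,"dy":-0.35,"dz":-0.15,"wx":0,"wy":0,"wz":0},{"hand":-0.1,"dx":-0.04,"dy":-0.45,"dz":-0.3,"wx":0,"wy":0,"wz":0},{"hand":-0.1,"dx":-0.04,"dy":-0.45,"dz":-0.3,"wx":0,"wy":0,"wz":0},{"hand":-0.1,"dx":-0.05,"dy":-0.45,"dz":-0.3,"wx":0,"wy":0,"wz":0},{"hand":-0.1,"dx":-0.05,"dy":-0.45,"dz":-0.3,"wx":0,"wy":0,"wz":0},{"hand":-0.1,"dx":0,"dy":0,"dz":0,"wx":0,"wy":0,"wz":0}]'
python3 - <<'E'
from h import *
s=bot.read_state(); print(s['time_s'],s['position'],s['opening'],s['opening']*87,s['force'])
C=cal('wrist');i,d=vision.capture('wrist'); save('pics/w12.png',i,s=1.5)
E
```

```text
time_s: 12.55
position: [0.469, -0.0703, 0.23]
tcp_rot: [[0.1, 0.995, -0.001], [0.995, -0.1, 0.0], [0.0, -0.001, -1.0]]
force: [-0.0, 0.4, -0.9]
opening: 0.451
12.55 [ 0.46903926 -0.07025272  0.22996296] 0.4511329660591509 39.24856804714613 [-0.04612319  0.42254023 -0.85926211]
```

View pics/w12.png

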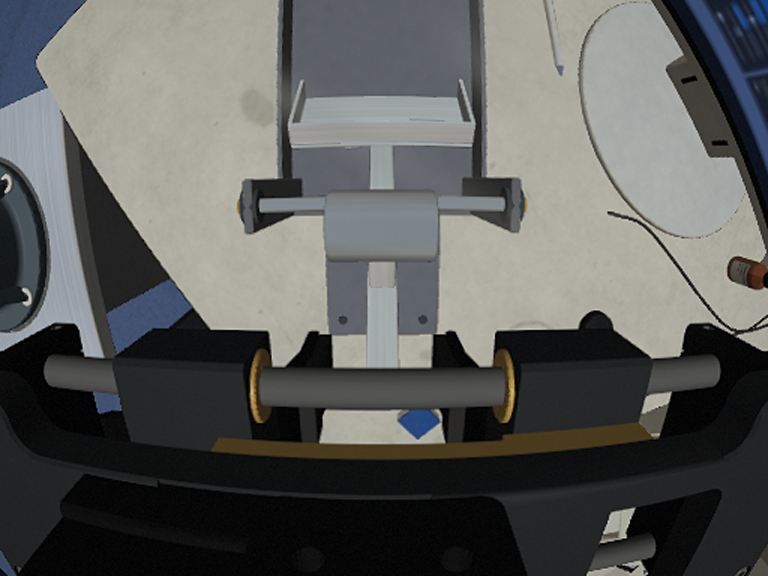

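```bash
python3 -m handwheel '[{"hand":-0.1,"dx":-0.05,"dy":-0.5,"dz":-0.5,"wx":0,"wy":0,"wz":0},{"hand":-0.1,"dx":-0.05,"dy":-0.5,"dz":-0.5,"wx":0,"wy":0,"wz":0},{"hand":-0.05,"dx":-0.05,"dy":-0.5,"dz":-0.5,"wx":0,"wy":0,"wz":0},{"hand":-0.1,"dx":-0.04,"dy":-0.45,"dz":-0.6,"wx":0,"wy":0,"wz":0},{"hand":-0.1,"dx":-0.04,"dy":-0.4,"dz":-0.6,"wx":0,"wy":0,"wz":0},{"hand":-0.1,"dx":-0.04,"dy":-0.4,"dz":-0.6,"wx":0,"wy":0,"wz":0},{"hand":-0.1,"dx":0,"dy":0,"dz":0,"wx":0,"wy":0,"wz":0}]'
python3 - <<'E'
from h import *
s=bot.read_state(); print(s['time_s'],s['position'],s['opening'],s['opening']*87,s['force'])
C=cal('wrist');i,d=vision.capture('wrist'); save('pics/w13.png',i,s=1.5)
E
```

```text
time_s: 13.3
position: [0.4662, -0.0976, 0.1966]
tcp_rot: [[0.1, 0.995, -0.002], [0.995, -0.1, 0.001], [0.0, -0.002, -1.0]]
force: [0.3, -0.2, -0.9]
opening: 0.449
13.3 [ 0.46621664 -0.09758852  0.19661124] 0.44865274865373955 39.032789132875344 [ 0.3011135  -0.1832236  -0.89439029]
```

View pics/w13.png

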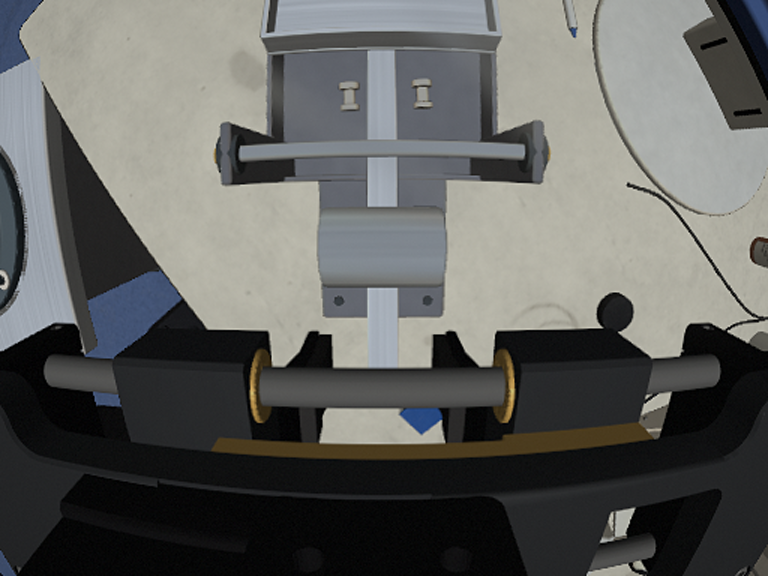

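Run:
```python
from h import *
C=cal('wrist');i,d=vision.capture('wrist'); save('pics/w14.png',i,s=1.5)
for u,v in [(380,36),(300,36),(450,36),(330,15),(430,15),(382,220),(382,270),(382,330)]:
    w=world('wrist',u/1.5,v/1.5,d[int(v/1.5),int(u/1.5)],C); print(u,v,w.round(4))
i,d=vision.capture('scene'); save('pics/s14.png',i,(130,150,330,300),4)
```

```text
380 36 [0.4788 0.0407 0.1494]
300 36 [0.4417 0.0451 0.1517]
450 36 [0.5117 0.0384 0.1496]
330 15 [0.4556 0.059  0.1384]
430 15 [0.505  0.0537 0.1393]
382 220 [ 0.4714 -0.0437  0.192 ]
382 270 [ 0.4698 -0.0599  0.2058]
382 330 [ 0.466  -0.0982  0.1602]
```

View pics/s14.png

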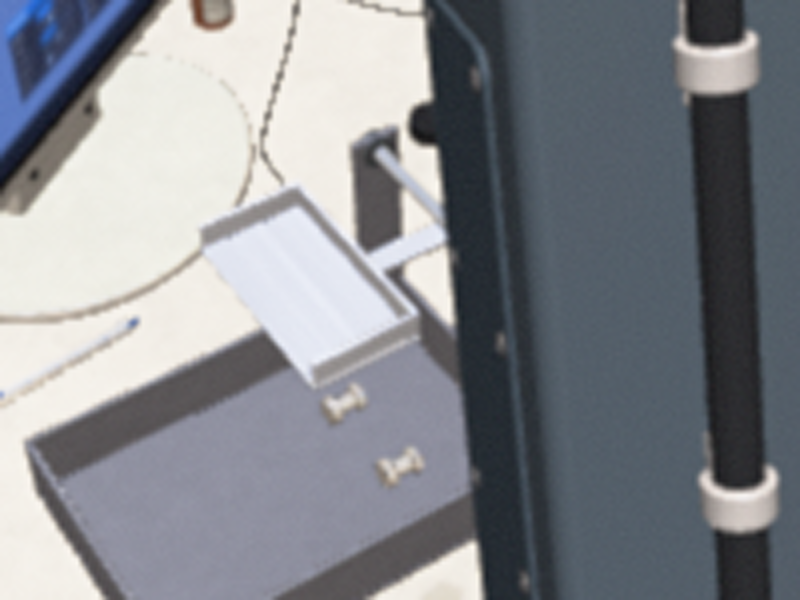

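```bash
python3 -m handwheel '[{"hand":-0.1,"dx":0,"dy":0,"dz":0,"wx":0,"wy":0,"wz":0},{"hand":-0.1,"dx":0,"dy":0,"dz":0,"wx":0,"wy":0,"wz":0},{"hand":-0.1,"dx":0,"dy":0,"dz":0,"wx":0,"wy":0,"wz":0}]'
python3 - <<'E'
from h import *
s=bot.read_state();print(s['position'],s['force'])
C=cal('wrist');i,d=vision.capture('wrist'); save('pics/w15.png',i,s=1.5)
for u,v in [(380,36),(300,36),(450,36),(330,15),(430,15),(382,220),(382,270),(382,330)]:
    w=world('wrist',u/1.5,v/1.5,d[int(v/1.5),int(u/1.5)],C); print(u,v,w.round(4))
E
```

```text
time_s: 13.75
position: [0.4669, -0.0971, 0.1978]
tcp_rot: [[0.099, 0.995, 0.001], [0.995, -0.099, -0.0], [-0.0, 0.001, -1.0]]
force: [0.0, -0.3, -0.5]
opening: 0.443
[ 0.46688968 -0.09710148  0.19777951] [ 0.04129432 -0.3243267  -0.47822908]
380 36 [0.4792 0.0406 0.1513]
300 36 [0.4423 0.0446 0.1542]
450 36 [0.5117 0.038  0.1523]
330 15 [0.4568 0.0552 0.1493]
430 15 [0.5037 0.0497 0.1516]
382 220 [ 0.4714 -0.0476  0.1492]
382 270 [ 0.47   -0.0612  0.1989]
382 330 [ 0.466  -0.1028  0.1472]
```

View pics/w15.png

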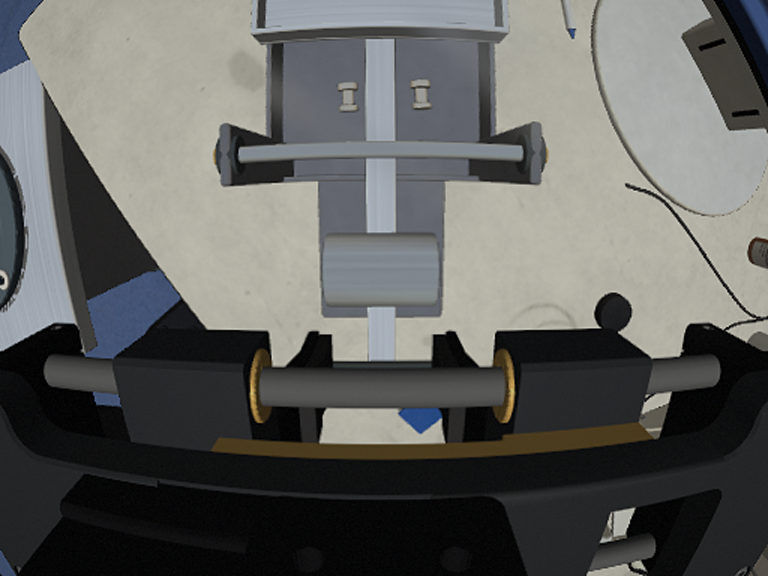

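```bash
python3 -m handwheel '[{"hand":-0.1,"dx":0,"dy":0,"dz":1.5,"wx":0,"wy":0,"wz":0},{"hand":-0.1,"dx":0,"dy":0,"dz":3,"wx":0,"wy":0,"wz":0},{"hand":-0.1,"dx":0,"dy":0,"dz":3.5,"wx":0,"wy":0,"wz":0},{"hand":-0.1,"dx":0,"dy":0,"dz":3.5,"wx":0,"wy":0,"wz":0},{"hand":-0.1,"dx":0,"dy":0,"dz":1.5,"wx":0,"wy":0,"wz":0},{"hand":-0.1,"dx":0,"dy":-2,"dz":0,"wx":0,"wy":0,"wz":0},{"hand":-0.1,"dx":0,"dy":-4,"dz":0,"wx":0,"wy":0,"wz":0},{"hand":-0.1,"dx":0,"dy":-3,"dz":0,"wx":0,"wy":0,"wz":0},{"hand":-0.1,"dx":0,"dy":0,"dz":0,"wx":0,"wy":0,"wz":0},{"hand":-0.1,"dx":0,"dy":0,"dz":0,"wx":0,"wy":0,"wz":0}]'
python3 - <<'E'
from h import *
s=bot.read_state();print(s['time_s'],s['position'],s['force'],s['qvel'])
i,d=vision.capture('wrist'); save('pics/w16.png',i,s=1.5)
i,d=vision.capture('scene'); save('pics/s16.png',i,(130,150,330,300),4)
E
```

```text
time_s: 14.8
position: [0.4664, -0.1872, 0.3273]
tcp_rot: [[0.1, 0.995, -0.001], [0.995, -0.1, 0.001], [0.001, -0.001, -1.0]]
force: [-1.0, 0.3, -0.4]
opening: 0.45
14.8 [ 0.46641977 -0.187227    0.32730543] [-0.99285899  0.29007502 -0.38050256] [ 1.5197305  -0.58709607  1.08917352  0.12770099  0.10383636 -0.02201404]
```

View pics/w16.png

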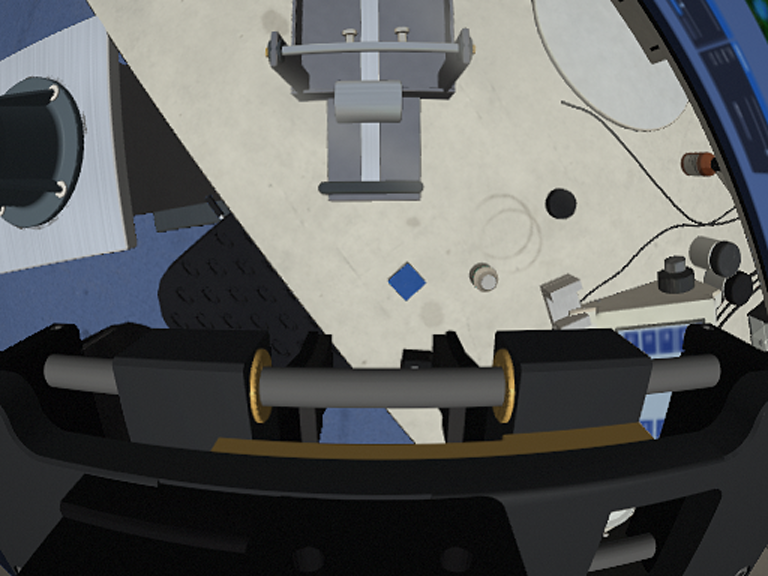

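View pics/s16.png

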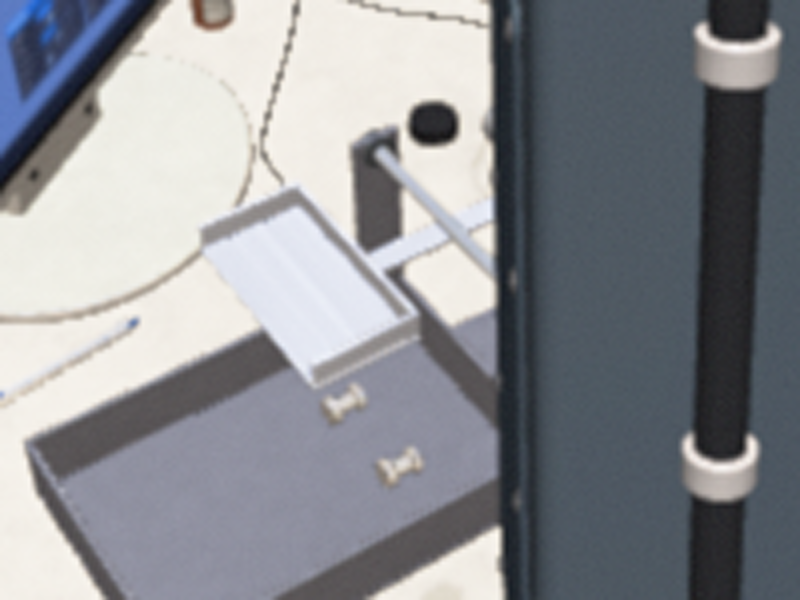

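The bucket is empty and upright. Both posts lie in the tray at crop (345,402) and (400,465), and the arm is clear.

```bash
python3 -c "
from rig import hand_in
print(hand_in())"
```

```text
the job is handed in; nothing more can be done
None
```

The job is done and handed in at about 15 s of the 51 s allowed.

- **Loading:** I put the loose post in the bucket beside the other one. I set it at about y +22 mm instead of +28 mm, to keep the fingers off the side wall. When I let go, the bucket tripped and dumped both posts into the tray.
- **Reset:** I pushed the reset bar back along its arc with the two fingertips either side of the tail. The bucket then fell back onto its stop by itself.
- **Last checks:** The final pictures show the bucket empty and upright, with both posts lying in the tray and the arm well clear. Just before I backed away, the pan floor read about 150 mm and the top of the counterweight about 199 mm, both as they should be upright.
- **Forces:** The wrist force readings I took stayed around 1 N, though I did not read them continuously.
- **Disagreement:** My two estimates of the stand's position differed by 1–2 mm along its x axis, within the calibration tolerance. No check failed.

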